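# Set up the folding reading lamp over the residue test cards

## Task

Set up the folding reading lamp over the test cards: push its sprung stand up from underneath until it snaps over against its raised stop, then pull the light head straight out along the stand until the red lock button clicks out through its hole and the head stays out by itself. Let go of the lamp, and leave the test cards and everything else on the desk where they are.

Things in the scene. Friction and masses are not known exactly. Their poses are not given: they have to be found in the camera images.
- stand_hinge (a point): Middle of the lamp stand's hinge, 78 mm above the desk. The lamp stays put: a dark stage plate 270 x 200 mm, 14 mm high, from 220 mm before the hinge to 50 mm behind it, with a white housing 115 x 130 mm, 36 mm high round the hinge. Axes of the lamp: z up, y along the hinge, -x its front, where the folded stand points (to the robot's right, give or take 0.5 rad).
- stand (a joint): Angle of the sprung stand, rad. 0: folded, pointing to the lamp's front 8 degrees above level. 0.908: raised stop, 60 degrees above level (leaning 30 degrees to the front). Springs hold it at either stop; over-centre at about 0.55, past which it springs up by itself. Lifting takes about 9 N under the head, less further up; when raised, about 5 N at the head towards the front would fold it.
- head_center (a point): Middle of the light head's grip block, on the stand's centre line, 225 mm + neck from the hinge. Axes turn with the stand: z along it away from the hinge, x to its back (up when folded), y along the hinge. Grey bar 162 mm long (y), 30 mm thick (x); z -16 to +18 mm is a plain block with a black rubber end, below it (to -32 mm) the front is cut away for the light strip.
- neck (a joint): How far the steel neck (16 x 19 mm tube that carries the head) is drawn out of the stand's sleeve, m; it slides along the stand. Starts at 0 to 0.018; locks at 0.0585 to 0.0612, the end of its travel. Drag 2 N besides the head's 220 g. The sleeve is 24 mm (x) by 28 mm (y) and ends 175 mm from the hinge; the head's low end is 193 mm from it when the neck is in.
- lock_button (a joint): How far the round red lock button (10 mm) has sprung out of the neck, m. Under 0.001 while the sleeve holds it in; about 0.006 once it has clicked out through the hole in the sleeve's back (x side), 160 mm from the hinge: the neck is then locked.
- card_carrier: Blue carrier with three white test cards, 75 x 120 mm, 11 mm high, lying on the lamp's stage plate under the stand. Origin under its centre. Not to be moved.
- reagent_a: Dark red reagent bottle, 42 mm across, 63 mm high, beside the lamp. Origin under its centre. Not to be moved.
- reagent_b: A second such bottle, 42 mm across, 63 mm high. Origin under its centre. Not to be moved.
- swab_jar: Jar with a green lid, 66 mm across, 76 mm high, beside the lamp. Origin under its centre. Not to be moved.
- sample_tray: White tray 120 x 150 mm with two tomatoes, 65 mm high overall. Origin under its centre. Not to be moved.
- tweezers: Steel tweezers lying flat, 148 mm long along x, 8 mm high. Origin under the middle. Not to be moved.
- pipette: White pipette lying flat, 244 mm long along x, 26 mm thick. Origin under the middle. Not to be moved.

How it is judged:
By the outcome, as a careful person would: the job done as asked, in the order asked, and still so for the second after the job is handed in, with the robot touching nothing.
It also fails if it takes over 54 s, if anything falls off the work surface, if the arm or the gripper's body presses on something with over 40 N, if the wrist force passes 120 N, or if a joint passes its speed limit or range.

## Robot

A 6-joint arm with a two-finger parallel gripper is mounted at the origin on the work surface. World frame = base frame: x ahead of the robot, y to its left, z up, the work surface at z = 0. Lengths are in mm, angles in rad, forces in N, time in s.
With the tool pointing down it reaches from about 400 to 925 mm from the base axis. Payload 12.5 kg.
Tool frame: the origin (TCP) lies at the very end of the fingers, on their centre line; the grasp point (between the pads) lies 19 mm behind it; z points along the fingers, y is the line along which they close (so a half turn about z gives the same grasp; the last joint's range is limited). The gripper opens to 95 mm and grips with 3 to 60 N. Pads are 20 mm wide; open, the fingers measure 119 mm over their backs; the gripper's body (75 mm by 180 mm) begins 59 mm behind the grasp point.
Start: joints at [1.035, 0.491, 1.559, -0, 1.092, -0.106], TCP at [260.417, 568.181, 214.661] pointing down, gripper open.
Joint ranges: [-3.1, 3.1], [-0.84, 2.19], [0.05, 2.79], [-1.13, 4.28], [0.06, 2.93], [-2.69, 2.69]. Speed limits (rad/s): [2.22, 2.22, 2.79, 3.14, 3.14, 3.14].

## Interface

Orientations are given as [roll, pitch, yaw] about the fixed x, y, z axes, in that order (R = Rz(yaw) Ry(pitch) Rx(roll)).
In Python, from cell import * gives the robot as it stands.
- The arm moves only by the tool jog_arm, never from a script. Its argument "targets" is a list of rows, each an object with "turn": the turn, a rotation vector about the world's x, y, z in degrees, a list of three; "slide": the shift along the world's x, y, z in mm, a list of three; "claw": the opening in per cent of the stroke, from 0 (shut) to 100 (fully open). In form: [{"turn": [wx, wy, wz], "slide": [x, y, z], "claw": claw}, ...]. A call has 1 to 5 rows; each row shifts and turns the commanded pose from where the row before left it; what a row does not reach is not made up. A row lasts 1/8 s, in which the tool goes at most 62.5 mm and 10.7 degrees, less where a joint would pass 70% of its speed; a pose out of reach is approached as far as the arm can. A call with a gripper value outside its range is refused whole. The fingers move at their own pace and stop on an object; the grip force is fixed at half the most. Time passes only in rows, so rows that do not move let the fingers close. It gives the time, the measured TCP pose, the force, the opening and the grip force at its end, in the units of the state.
- state(): the state, without advancing time (a new reading comes with each control period).
- read_camera(name): name is "scene" or "side" or "wrist"; returns a dict with "frame" (384x512x3 uint8, blue, green, red), "mtx" (3x3 intrinsics, pixels), "R" (3x3) and "t" (3): a world point X has camera coordinates R X + t. Camera axes: x right, y down, z forward; pixel columns grow to the right and rows downward; lengths in mm; the calibration is good to about 2 mm. A picture is of the moment at which its call begins. There is no depth.
- job_done(): hands the job in; it is judged then, once.
Trained networks look in the newest picture that a camera, given by its name, has taken for a name from the list of things; names that differ only in an ending like _2 or _b are one class to them, and where a whole thing is asked for, a point or a joint stands for the part that bears it (a point fixed in the world has none). Each returns a list of dicts, best first, with "conf" (0 to 1); they miss things now and then, are a little off and sometimes report something else, mostly with a low value. They report only what shows in the picture. A call takes as long as a camera call.
- look_for(query, camera): "xy" ([column, row] in pixels, amid what is visible of it).
The state is a dict: "t": time; "joints": joint angles; "qvel": joint speeds; "tau": joint torques, N m; "eef_pos": TCP position; "tcp_rot": TCP orientation; "ft_force": force on the tool from outside, world axes, zero at the start; "moment": the same for the moment, N m; "opening": opening from 0.0 (shut) to 1.0 (fully open); "grip_force": force on a finger pad.
Only numpy, scipy, OpenCV 4.12 (cv2) and the standard library are available. Lean on these libraries where they do the work, as an engineer would, in place of code of your own. Each camera call takes 0.05 s, during which the arm holds its last target. There are 200 camera calls.

## Working session

There is one attempt and no reset: what is moved stays moved. The work goes in short steps, Python scripts to look and compute and a tool call to move; the robot and the scene stay as the last step left them, time stands still between calls to the robot, and variables do not carry over. Pictures are saved under pics/ and viewed, at most 10 in all, crops included, and the job is handed in when it is done.

Besides the shell and the picture viewer there is one more tool, called after ">>>" as name(argument=value, ...), one argument or row to a line, values as JSON. jog_arm: Moves the arm, as the interface text tells. Its arguments: {"type":"object","properties":{"targets":{"type":"array","items":{"type":"object","properties":{"turn":{"type":"array","items":{"type":"number"}},"slide":{"type":"array","items":{"type":"number"}},"claw":{"type":"number"}}}}},"required":["targets"]}

```bash
mkdir -p pics; ls
cat > h.py <<'E'
from cell import *
import numpy as np, cv2
def snap(n,f):
    c=read_camera(n); cv2.imwrite('pics/'+f,c['frame']); return c
def ray(c,uv):
    K,R,t=map(np.array,(c['mtx'],c['R'],c['t'])); d=R.T@np.linalg.solve(K,[uv[0],uv[1],1.]); return -R.T@t.ravel(),d/np.linalg.norm(d)
def onz(c,uv,z):
    o,d=ray(c,uv); return o+d*(z-o[2])/d[2]
def tri(rs):
    A=sum(np.eye(3)-np.outer(d,d) for o,d in rs); b=sum((np.eye(3)-np.outer(d,d))@o for o,d in rs); return np.linalg.solve(A,b)
def proj(c,X):
    p=np.array(c['mtx'])@(np.array(c['R'])@np.array(X)+np.array(c['t']).ravel()); return p[:2]/p[2]
E
python3 - <<'E'
from h import *
np.set_printoptions(precision=1,suppress=True)
cs={n:snap(n,n+'0.png') for n in('scene','side')}
for n,c in cs.items():
    print(n,ray(c,(256,192)))
    for q in('stand_hinge','head_center','stand','neck','card_carrier','reagent_a','swab_jar','sample_tray','tweezers','pipette'):
        for r in look_for(q,n)[:2]:
            print(q,np.array(r['xy']),round(r['conf'],2),onz(c,r['xy'],30 if q!='stand_hinge' else 78))
cv2.imwrite('pics/both.png',np.vstack([cv2.resize(cs[n]['frame'],(400,300)) for n in cs]))
print(state())
E
```

```text
pics
scene (array([938.2, 459.8, 831.4]), array([-0.4, -0.4, -0.8]))
stand_hinge [241.4 180.1] 0.91 [569.1  22.5  78. ]
stand_hinge [236.5 137.4] 0.72 [ 473.5 -104.7   78. ]
stand [237.6 137.5] 0.9 [ 441.7 -138.    30. ]
stand [190.3 184.4] 0.24 [661.5 -93.3  30. ]
neck [223.9 128.7] 0.83 [ 447.8 -197.    30. ]
card_carrier [237.1 165.1] 0.77 [517.5 -55.2  30. ]
card_carrier [224.2 126.1] 0.57 [ 439.4 -205.3   30. ]
reagent_a [299.2 181.9] 0.74 [429.9 112.2  30. ]
reagent_a [205.5 217.5] 0.62 [698.7  21.8  30. ]
swab_jar [191.6 183.4] 0.75 [656.7 -93.6  30. ]
sample_tray [171.3 143.4] 0.62 [ 608.2 -260.    30. ]
pipette [271.8 257.5] 0.94 [651.6 223.4  30. ]
side (array([543. , 885.7, 556.1]), array([ 0. , -0.9, -0.5]))
stand_hinge [270.8 204.5] 0.9 [539.3 109.6  78. ]
stand_hinge [287.  193.3] 0.72 [496.5  52.9  78. ]
head_center [288.6 153.2] 0.92 [ 474.6 -320.1   30. ]
stand [271.3 160.1] 0.82 [ 536.8 -260.9   30. ]
neck [290.1 153.1] 0.59 [ 469.2 -321.    30. ]
neck [287.2 193.6] 0.32 [491.3 -29.   30. ]
card_carrier [287.9 194.3] 0.58 [489.5 -25.   30. ]
reagent_a [312.1 219. ] 0.84 [432.6 101.9  30. ]
reagent_a [210.5 201.1] 0.83 [708.8  15.2  30. ]
swab_jar [227.8 175.7] 0.84 [ 675.8 -142.    30. ]
swab_jar [251.  163.6] 0.15 [ 605.8 -232.5   30. ]
sample_tray [253.1 162.8] 0.59 [ 598.9 -238.9   30. ]
tweezers [236.4 241.4] 0.88 [620.6 199.2  30. ]
tweezers [272.3 204.4] 0.47 [534.8  31.2  30. ]
pipette [230.3 254.9] 0.91 [630.4 249.   30. ]
{'t': 1.1, 'joints': array([ 1. ,  0.5,  1.6, -0. ,  1.1, -0.1]), 'qvel': array([-0.,  0., -0.,  0.,  0.,  0.]), 'tau': array([  0. , -61.2, -25.8,   0.1,   0. ,   0. ]), 'eef_pos': array([260.4, 568.2, 214.7]), 'tcp_rot': array([3.1, 0. , 2.7]), 'ft_force': array([-0.5, -0.1, -0.3]), 'moment': array([-0.,  0.,  0.]), 'grip_force': 0.0, 'opening': 1.001559413750687}
```

View pics/scene0.png

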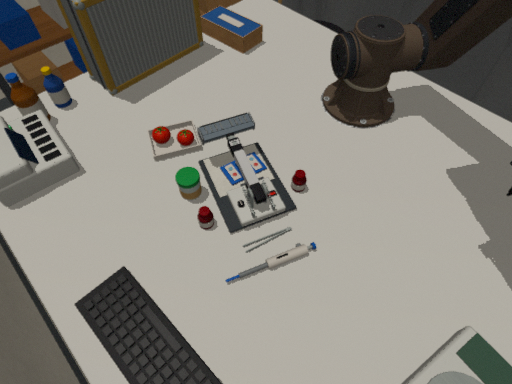

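View pics/side0.png

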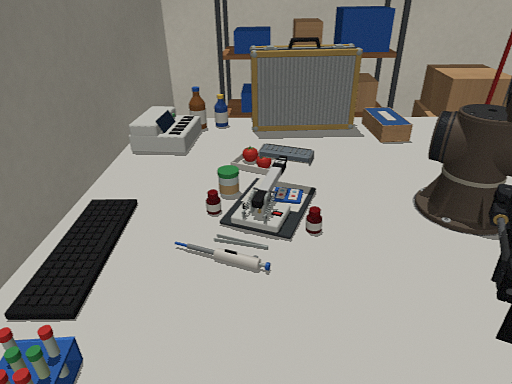

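The lamp sits at about (245,185) in the scene picture. The grey bar at (226,127) scene / (287,153) side is probably the head. I'll enlarge both.

Run:
```python
from h import *
a=cv2.imread('pics/scene0.png')[105:235,180:320];b=cv2.imread('pics/side0.png')[135:240,200:330]
a=cv2.resize(a,None,fx=4,fy=4,interpolation=2)[:, :];b=cv2.resize(b,None,fx=4,fy=4,interpolation=2)
cv2.imwrite('pics/ca.png',a);cv2.imwrite('pics/cb.png',b)
```

```text
(no output)
```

View pics/ca.png

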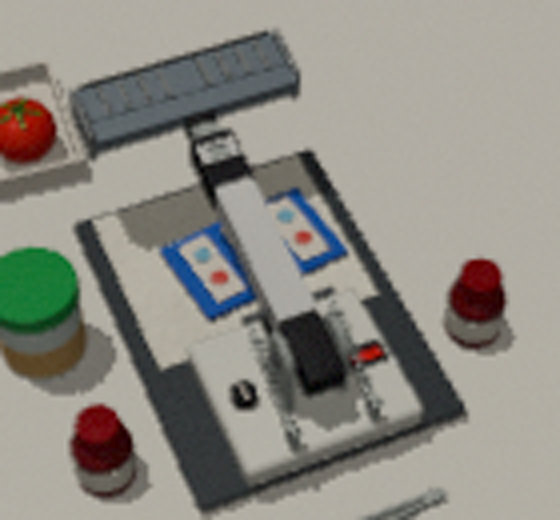

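View pics/cb.png

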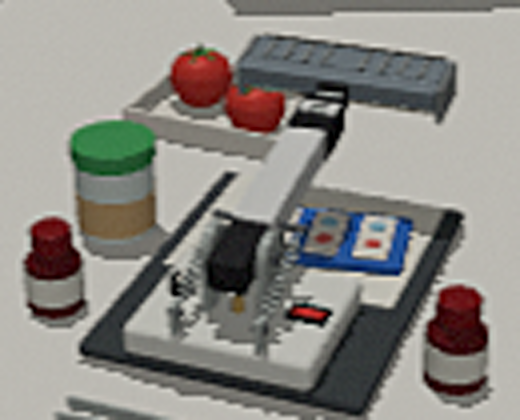

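The grey bar, ca.png (187,93) and cb.png (345,72), is the head. The stand runs from the hinge at ca (315,345) to it. The sample tray is near the head's left end. Now I'll fit the plate corners.

Run:
```python
from h import *
np.set_printoptions(precision=1,suppress=True)
a=read_camera('scene');b=read_camera('side')
fa=lambda u,v:(180+(u+.5)/4-.5,105+(v+.5)/4-.5); fb=lambda u,v:(200+(u+.5)/4-.5,135+(v+.5)/4-.5)
P=[onz(a,fa(*p),14) for p in((207,505),(463,410),(310,153),(80,224))]
Q=[onz(b,fb(*p),14) for p in((85,348),(365,405),(462,215),(235,173))]
print('scene');print(np.array(P));print('side');print(np.array(Q))
for nm,P in(('s',P),('d',Q)):
    P=np.array(P);L=np.array([[50,100],[50,-100],[-220,-100],[-220,100]],float)*1.0
    # lamp: -x toward robot right(-y). back-left(scene view from front-left)...
    for sg in(1,-1):
        M=L*[1,sg]; mc=M.mean(0);pc=P[:,:2].mean(0); H=(M-mc).T@(P[:,:2]-pc);U,S,V=np.linalg.svd(H);R=V.T@U.T
        if np.linalg.det(R)<0: continue
        t=pc-R@mc; print(nm,sg,'hinge',t,'x-axis',R[:,0],np.arctan2(R[1,0],R[0,0]),'res',(P[:,:2]-(M@R.T+t)))
for n,pa,pb in(('headtop',(187,93),(345,72)),('Lend top far',(75,95),(245,62)),('R far top',(275,32),(455,62)),('R near top',(298,88),(447,100))):
    r1=ray(a,fa(*pa));r2=ray(b,fb(*pb));X=tri([r1,r2]);print(n,X,proj(a,X)-fa(*pa),proj(b,X)-fb(*pb))
```

```text
scene
[[ 669.9   92.    14. ]
 [ 492.   156.9   14. ]
 [ 402.3  -90.1   14. ]
 [ 580.5 -156.8   14. ]]
side
[[ 671.1   93.6   14. ]
 [ 489.2  153.8   14. ]
 [ 403.4  -89.5   14. ]
 [ 578.8 -158.2   14. ]]
s -1 hinge [565.2  80.4] x-axis [0.3 0.9] 1.2216985461106558 res [[-6.4 -1.2]
 [ 3.6 -4.6]
 [ 6.3  2. ]
 [-3.5  3.8]]
d -1 hinge [564.4  79.9] x-axis [0.3 0.9] 1.2252081952156997 res [[-4.3  0.5]
 [ 1.9 -7. ]
 [ 7.6  3.7]
 [-5.2  2.8]]
headtop [ 494.1 -122.8  117.9] [ 0. -0.] [-0.  0.]
Lend top far [ 562.7 -170.5  113.9] [-1.1  3.5] [ 2.4 -2.4]
R far top [ 413.  -117.7  128.2] [-0.  0.] [ 0. -0.]
R near top [424.5 -78.9 112.2] [ 0.5 -1.2] [-1.   0.9]
```

The hinge is at about (565,80), with the lamp's front along (-0.34,-0.94), and the head is at about (487,-134,110), so the neck is nearly in.

I'll bring the open gripper in from the front, tilted 30° below level, with one finger under the head. From there I lift it along its arc, keep the tool in line with the stand, then close and pull.

>>> jog_arm(
  targets=[
    {"turn":[0,0,5.4],"slide":[20,-30,45],"claw":100},
    {"turn":[0,0,0],"slide":[30,-45,30],"claw":100},
    {"turn":[0,0,0],"slide":[40,-45,10],"claw":100},
    {"turn":[0,0,0],"slide":[35,-50,10],"claw":100},
    {"turn":[0,0,0],"slide":[25,-55,0],"claw":100},
  ],
)

```text
t: 1.82
eef_pos: [411.7, 341.7, 310.4]
tcp_rot: [3.14, 0.001, 2.806]
ft_force: [0.7, -0.3, -0.0]
opening: 1.0
grip_force: 0.0
```

>>> jog_arm(
  targets=[
    {"turn":[0,0,0],"slide":[20,-58,0],"claw":100},
    {"turn":[0,0,0],"slide":[15,-60,0],"claw":100},
    {"turn":[0,0,0],"slide":[10,-60,0],"claw":100},
    {"turn":[0,0,0],"slide":[0,-60,0],"claw":100},
    {"turn":[0,0,0],"slide":[0,-60,0],"claw":100},
  ],
)

```text
t: 2.45
eef_pos: [455.2, 43.3, 309.8]
tcp_rot: [3.141, 0.001, 2.806]
ft_force: [0.6, 0.6, 0.1]
opening: 1.004
grip_force: 0.0
```

>>> jog_arm(
  targets=[
    {"turn":[4.7,-1.7,0],"slide":[0,-60,0],"claw":100},
    {"turn":[9.4,-3.4,0],"slide":[0,-60,0],"claw":100},
    {"turn":[9.4,-3.4,0],"slide":[-5,-50,0],"claw":100},
    {"turn":[9.4,-3.4,0],"slide":[-5,-50,0],"claw":100},
    {"turn":[9.4,-3.4,0],"slide":[-5,-50,0],"claw":100},
  ],
)

```text
t: 3.08
eef_pos: [440.1, -216.1, 309.9]
tcp_rot: [2.383, 0.006, 2.806]
ft_force: [1.3, 0.6, -0.1]
opening: 1.0
grip_force: 0.0
```

>>> jog_arm(
  targets=[
    {"turn":[8.9,-3.2,0],"slide":[0,-10,-30],"claw":100},
    {"turn":[6.7,-2.4,0],"slide":[5,-5,-40],"claw":100},
    {"turn":[0,0,0],"slide":[8,10,-40],"claw":100},
    {"turn":[0,0,0],"slide":[8,16,-29],"claw":100},
    {"turn":[0,0,0],"slide":[0,0,0],"claw":100},
  ],
)

```text
t: 3.7
eef_pos: [461.3, -202.0, 168.9]
tcp_rot: [2.097, 0.002, 2.807]
ft_force: [0.5, 0.6, 0.4]
opening: 1.0
grip_force: 0.0
```

Run:
```python
from h import *
np.set_printoptions(precision=2,suppress=True)
s=state();print(s['eef_pos'],s['tcp_rot'],s['joints'])
a=snap('scene','s1.png');b=snap('side','d1.png');w=snap('wrist','w1.png')
m=np.hstack([cv2.resize(c['frame'][y:y+180,x:x+200],(400,360),interpolation=2) for c,x,y in((a,130,60),(b,190,70))])
m=np.vstack([m,cv2.resize(w['frame'],(320,240)).copy() if 0 else np.hstack([cv2.resize(w['frame'],(320,240)),np.zeros((240,480,3),np.uint8)])])
cv2.imwrite('pics/m1.png',m)
for q in('head_center','stand','neck'):
    for n,c in(('scene',a),('side',b),('wrist',w)):
        print(q,n,[(np.array(r['xy']),r['conf']) for r in look_for(q,n)[:2]])
```

```text
[ 461.34 -202.04  168.94] [2.1  0.   2.81] [-0.95  0.66  1.85  0.79  1.46 -2.63]
head_center scene [(array([228.9, 125.5]), 0.77)]
head_center side [(array([285.4, 151.4]), 0.67)]
head_center wrist [(array([240.7, 190.5]), 0.75)]
stand scene [(array([235.8, 139.8]), 0.79)]
stand side [(array([271.3, 156.7]), 0.97), (array([252.2, 163.5]), 0.32)]
stand wrist [(array([240.7, 180.8]), 0.72)]
neck scene [(array([222.3, 127.2]), 0.69)]
neck side [(array([288.2, 149.9]), 0.93)]
neck wrist [(array([236. , 187.6]), 0.92)]
```

View pics/m1.png

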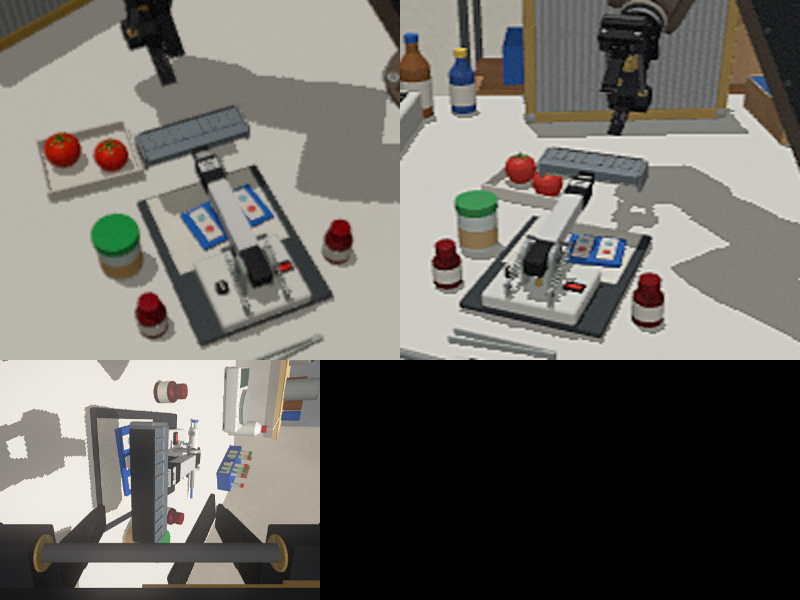

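The gripper is in front of the head with the path clear. The last joint is near its limit, so I'll tilt back 8° and then insert.

>>> jog_arm(
  targets=[
    {"turn":[-7.5,2.7,0],"slide":[4,7,9],"claw":100},
    {"turn":[0,0,0],"slide":[8,22,-18],"claw":100},
    {"turn":[0,0,0],"slide":[8,22,-18],"claw":100},
    {"turn":[0,0,0],"slide":[7,19,-16],"claw":100},
    {"turn":[0,0,0],"slide":[0,0,0],"claw":100},
  ],
)

```text
t: 4.92
eef_pos: [488.3, -131.8, 126.5]
tcp_rot: [2.237, 0.002, 2.808]
ft_force: [-0.4, -0.2, 0.1]
opening: 1.003
grip_force: 0.0
```

Run:
```python
from h import *
np.set_printoptions(precision=2,suppress=True)
s=state();print(s['eef_pos'],s['tcp_rot'],s['joints'],s['ft_force'])
a=snap('scene','s2.png');b=snap('side','d2.png');w=snap('wrist','w2.png')
m=np.hstack([cv2.resize(c['frame'][y:y+100,x:x+130],(400,308),interpolation=2) for c,x,y in((a,170,80),(b,220,90))])
m=np.vstack([m,np.hstack([cv2.resize(w['frame'],(380,285)),np.zeros((285,420,3),np.uint8)])])
cv2.imwrite('pics/m2.png',m)
```

```text
[ 488.32 -131.79  126.51] [2.24 0.   2.81] [-0.8   0.64  1.95  0.85  1.22 -2.62] [-0.43 -0.2   0.08]
```

View pics/m2.png

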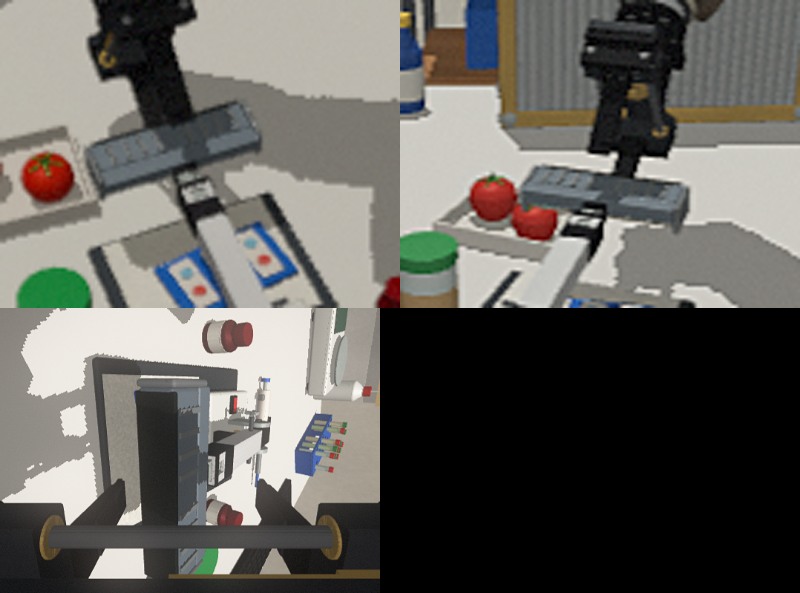

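The head bar is between the open fingers. I'll check the lateral alignment by projecting expected points into the wrist view.

Run:
```python
from h import *
np.set_printoptions(precision=1,suppress=True)
w=read_camera('wrist'); k=380/512
H=np.array([565,80,78.]);th=1.223;e=np.array([-np.sin(th),np.cos(th),0])
f=np.array([-np.cos(th),-np.sin(th),0]);A=np.radians(8);s=f*np.cos(A)+[0,0,np.sin(A)];x=-f*np.sin(A)+[0,0,np.cos(A)]
def show(n,X): p=proj(w,X)*k+[0,308]; print(n,p)
show('tcp',state()['eef_pos'])
for nk in(0,15):
  for z,xx in((18,15),(18,-15),(-32,15)): show(('end',nk,z,xx),H+s*(225+nk+z)+x*xx-e*81)
show('sleeve end top',H+s*175+x*12); show('bottle?',[432,107,60])
print([ (np.array(r['xy'])*k+[0,308],r['conf']) for q in('head_center','stand_hinge') for r in look_for(q,'wrist')[:1]]); show('hc',H+s*228);show('hinge',H)
```

```text
tcp [189.7 493.9]
('end', 0, 18, 15) [178.7 592.4]
('end', 0, 18, -15) [148.6 577.8]
('end', 0, -32, 15) [207.4 556.2]
('end', 15, 18, 15) [167.6 606.4]
('end', 15, 18, -15) [136.4 589.9]
('end', 15, -32, 15) [199.9 565.7]
sleeve end top [215.8 469.2]
bottle? [246.7 338.3]
[(array([174.8, 457.3]), 0.65), (array([170.6, 439.4]), 0.75)]
hc [172.7 485.8]
hinge [257.2 435.3]
```

Alignment is within a few mm. I'll finish the insertion and touch the head's underside.

>>> jog_arm(
  targets=[
    {"turn":[0,0,0],"slide":[6.5,18,-16.5],"claw":100},
    {"turn":[0,0,0],"slide":[4,10,9],"claw":100},
    {"turn":[0,0,0],"slide":[1,2,13],"claw":100},
    {"turn":[0,0,0],"slide":[1,3,14],"claw":100},
    {"turn":[0,0,0],"slide":[0,0,0],"claw":100},
  ],
)

```text
t: 5.85
eef_pos: [500.9, -100.2, 148.1]
tcp_rot: [2.239, 0.005, 2.807]
ft_force: [-5.4, -2.5, -4.9]
opening: 1.0
grip_force: 3.3
```

Run:
```python
from h import *
np.set_printoptions(precision=2,suppress=True)
s=state();print(s['eef_pos'],s['joints'],s['ft_force'],s['moment'])
b=snap('side','d3.png');w=snap('wrist','w3.png')
cv2.imwrite('pics/m3.png',np.vstack([cv2.resize(b['frame'][90:220,200:330],(380,300),interpolation=2),cv2.resize(w['frame'],(380,285))]))
```

```text
[ 500.85 -100.18  148.12] [-0.74  0.6   1.96  0.88  1.22 -2.57] [-5.41 -2.52 -4.92] [-1.24  1.02  0.39]
```

View pics/m3.png

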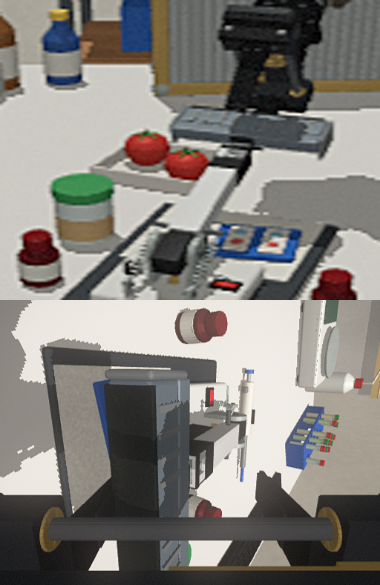

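Contact is made: the finger is under the head and the stand has begun to rise. Lifting on along the arc.

>>> jog_arm(
  targets=[
    {"turn":[0,0,0],"slide":[2,5.5,21],"claw":100},
    {"turn":[0,0,0],"slide":[2.5,7,21],"claw":100},
    {"turn":[0,0,0],"slide":[2.8,7.7,19],"claw":100},
  ],
)

```text
t: 6.32
eef_pos: [508.1, -79.8, 209.3]
tcp_rot: [2.238, 0.004, 2.806]
ft_force: [-1.0, -0.4, -3.9]
opening: 1.001
grip_force: 1.5
```

>>> jog_arm(
  targets=[
    {"turn":[0,0,0],"slide":[3,8,15],"claw":100},
    {"turn":[0,0,0],"slide":[3,8,14.5],"claw":100},
    {"turn":[-6.6,2.4,0],"slide":[7.3,20,16.5],"claw":100},
    {"turn":[-6.6,2.4,0],"slide":[7.6,21,15],"claw":100},
    {"turn":[-7.5,2.7,0],"slide":[9,25,13],"claw":100},
  ],
)

```text
t: 6.95
eef_pos: [538.7, 2.9, 283.1]
tcp_rot: [2.626, 0.0, 2.805]
ft_force: [-3.6, -12.0, -13.8]
opening: 0.996
grip_force: 8.0
```

Run:
```python
from h import *
np.set_printoptions(precision=2,suppress=True)
s=state();print(s['eef_pos'],s['tcp_rot'],s['joints'],s['ft_force'],s['grip_force'])
a=snap('scene','s4.png');b=snap('side','d4.png');w=snap('wrist','w4.png')
m=np.hstack([cv2.resize(c['frame'][y:y+130,x:x+130],(400,300),interpolation=2) for c,x,y in((a,180,80),(b,210,80))])
m=np.vstack([m,np.hstack([cv2.resize(w['frame'],(400,300)),np.zeros((300,400,3),np.uint8)])])
cv2.imwrite('pics/m4.png',m)
H=np.array([565,80,78.]);th=1.223;e=np.array([-np.sin(th),np.cos(th),0])
f=np.array([-np.cos(th),-np.sin(th),0]);A=np.radians(60);sv=f*np.cos(A)+[0,0,np.sin(A)];x=-f*np.sin(A)+[0,0,np.cos(A)]
for n,c in(('scene',a),('side',b),('wrist',w)):
  k=np.array([400/130,300/130]) if n!='wrist' else 400/512
  o={'scene':(180,80),'side':(210,80),'wrist':(0,-384)}[n]
  for nk in(0,15):
    print(n,nk,[((proj(c,H+sv*(225+nk+z)+x*xx+e*y)-o)*k) for z,xx,y in((18,15,81),(18,15,-81),(18,-15,81),(18,-15,-81))])
  print('lf',[((np.array(r['xy'])-o)*k,r['conf']) for r in look_for('head_center',n)[:1]])
```

```text
[538.66   2.87 283.11] [2.63 0.   2.81] [-0.37  0.29  1.79  0.57  1.15 -1.87] [ -3.6  -11.96 -13.76] 7.977595925331116
scene 0 [array([280.84,  28.21]), array([78.61, 71.4 ]), array([265.98,  24.94]), array([69.59, 66.59])]
scene 15 [array([277.36,  13.32]), array([73.27, 56.16]), array([262.5 ,  10.49]), array([64.36, 51.81])]
lf [(array([168.31,  69.  ]), 0.76)]
side 0 [array([298.48,  61.21]), array([111.32,  47.75]), array([305.71,  68.19]), array([123.59,  54.73])]
side 15 [array([301.84,  47.17]), array([114.39,  34.52]), array([308.97,  54.59]), array([126.58,  41.88])]
lf [(array([198.15,  77.54]), 0.79)]
wrist 0 [array([167.8 , 370.13]), array([171.84, 617.67]), array([110.06, 369.15]), array([128.15, 616.67])]
wrist 15 [array([163.65, 369.38]), array([169.14, 638.17]), array([ 99.25, 368.27]), array([121.74, 637.06])]
lf [(array([146.72, 459.53]), 0.67)]
```

View pics/m4.png

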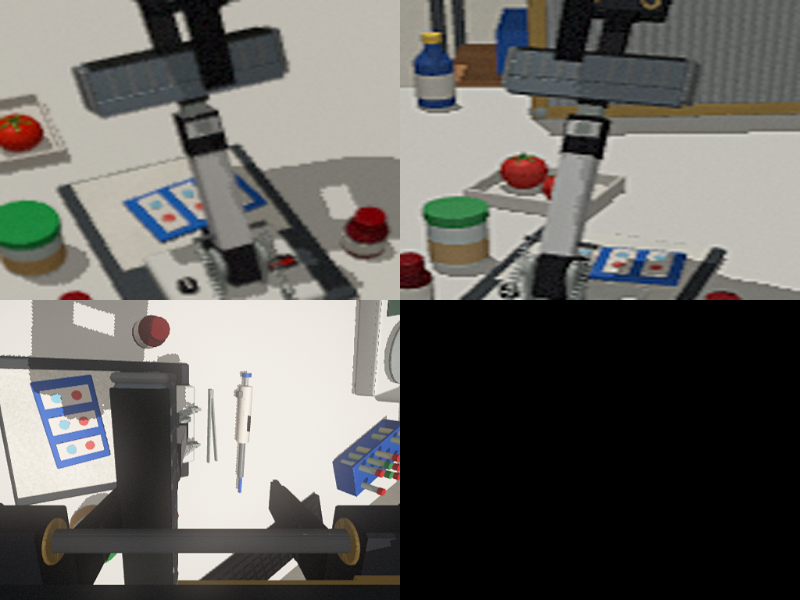

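The stand is up, matching the predicted raised pose with the neck still nearly in. The finger is still pressing lightly against the front face, so I'll centre on the head and close.

>>> jog_arm(
  targets=[
    {"turn":[0,0,0],"slide":[-4,-11,-11],"claw":100},
    {"turn":[0,0,0],"slide":[-4,-11,-12],"claw":100},
    {"turn":[0,0,0],"slide":[0,0,0],"claw":60},
    {"turn":[0,0,0],"slide":[0,0,0],"claw":40},
    {"turn":[0,0,0],"slide":[0,0,0],"claw":38},
  ],
)

```text
t: 7.88
eef_pos: [530.4, -19.6, 258.7]
tcp_rot: [2.622, -0.001, 2.807]
ft_force: [-0.1, -0.1, -0.7]
opening: 0.743
grip_force: 0.0
```

>>> jog_arm(
  targets=[
    {"turn":[0,0,0],"slide":[0,0,0],"claw":36},
    {"turn":[0,0,0],"slide":[0,0,0],"claw":36},
    {"turn":[0,0,0],"slide":[0,0,0],"claw":36},
    {"turn":[0,0,0],"slide":[0,0,0],"claw":36},
  ],
)

```text
t: 8.38
eef_pos: [530.2, -19.7, 258.5]
tcp_rot: [2.622, -0.001, 2.807]
ft_force: [-0.6, -0.3, -0.6]
opening: 0.372
grip_force: 0.0
```

>>> jog_arm(
  targets=[
    {"turn":[0,0,0],"slide":[0,0,0],"claw":20},
    {"turn":[0,0,0],"slide":[0,0,0],"claw":20},
    {"turn":[0,0,0],"slide":[0,0,0],"claw":20},
  ],
)

```text
t: 8.75
eef_pos: [530.2, -19.8, 258.5]
tcp_rot: [2.622, -0.002, 2.806]
ft_force: [-1.3, -1.1, 1.0]
opening: 0.311
grip_force: 30.0
```

Gripped at 30 N with almost no side force. Now I'll pull along the stand.

>>> jog_arm(
  targets=[
    {"turn":[0,0,0],"slide":[-2,-5.6,10.4],"claw":20},
    {"turn":[0,0,0],"slide":[-2,-5.6,10.4],"claw":20},
    {"turn":[0,0,0],"slide":[-2,-5.6,10.4],"claw":20},
    {"turn":[0,0,0],"slide":[-2,-5.6,10.4],"claw":20},
  ],
)

```text
t: 9.25
eef_pos: [521.9, -42.6, 300.8]
tcp_rot: [2.623, -0.002, 2.807]
ft_force: [1.1, 1.0, -7.7]
opening: 0.315
grip_force: 30.0
```

>>> jog_arm(
  targets=[
    {"turn":[0,0,0],"slide":[-1,-2.8,5.2],"claw":20},
    {"turn":[0,0,0],"slide":[-0.7,-1.9,3.5],"claw":20},
    {"turn":[0,0,0],"slide":[0,0,0],"claw":20},
  ],
)

```text
t: 9.62
eef_pos: [520.5, -47.1, 309.3]
tcp_rot: [2.623, -0.001, 2.807]
ft_force: [-1.5, -2.5, 0.8]
opening: 0.314
grip_force: 30.0
```

>>> jog_arm(
  targets=[
    {"turn":[0,0,0],"slide":[-0.4,-1,1.8],"claw":20},
    {"turn":[0,0,0],"slide":[-0.2,-0.5,0.9],"claw":20},
    {"turn":[0,0,0],"slide":[0,0,0],"claw":20},
  ],
)

```text
t: 10.0
eef_pos: [520.0, -48.4, 311.6]
tcp_rot: [2.622, -0.001, 2.807]
ft_force: [-0.1, -0.0, -1.9]
opening: 0.312
grip_force: 30.0
```

Run:
```python
from h import *
np.set_printoptions(precision=2,suppress=True)
s=state();print(s['eef_pos'],s['ft_force'])
H=np.array([565,80,78.]);th=1.223
f=np.array([-np.cos(th),-np.sin(th),0]);A=np.radians(60);sv=f*np.cos(A)+[0,0,np.sin(A)];x=-f*np.sin(A)+[0,0,np.cos(A)]
ims=[]
for n in('scene','side','wrist'):
  c=read_camera(n)
  print(n,[(np.array(r['xy']),r['conf']) for r in look_for('lock_button',n)[:2]],proj(c,H+sv*160+x*15))
  if n!='wrist':
    p=proj(c,H+sv*200).astype(int); ims.append(cv2.resize(c['frame'][p[1]-45:p[1]+45,p[0]-35:p[0]+35],(390,500),interpolation=2))
cv2.imwrite('pics/m5.png',np.hstack(ims))
```

```text
[520.   -48.38 311.61] [-0.13 -0.02 -1.9 ]
scene [(array([239.6,  87.1]), 0.26)] [246.61 135.65]
side [] [269.94 136.08]
wrist [(array([156.6, 252.3]), 0.44)] [275.34 193.72]
```

View pics/m5.png

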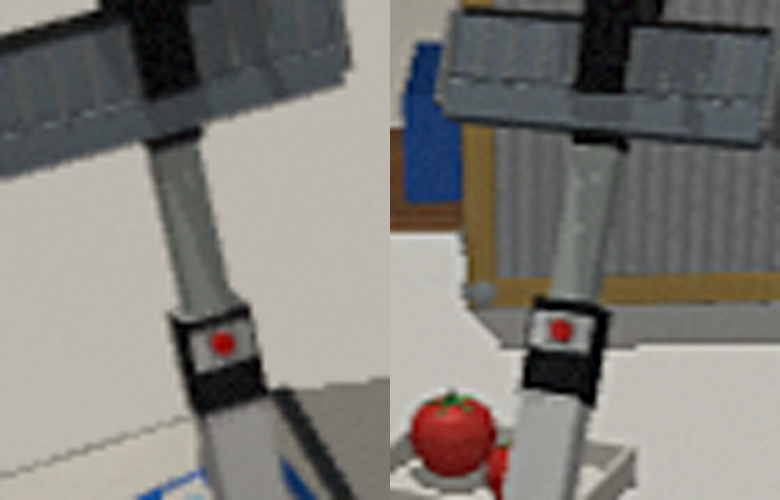

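The red button shows in the sleeve hole, at (222,343) left and (560,330) right. I'll test the lock with a slight push back in.

>>> jog_arm(
  targets=[
    {"turn":[0,0,0],"slide":[0.5,1.4,-2.6],"claw":20},
    {"turn":[0,0,0],"slide":[0.3,0.9,-1.7],"claw":20},
    {"turn":[0,0,0],"slide":[0,0,0],"claw":20},
  ],
)

```text
t: 10.68
eef_pos: [521.0, -46.8, 308.7]
tcp_rot: [2.623, 0.001, 2.807]
ft_force: [-8.0, -9.8, 14.0]
opening: 0.313
grip_force: 30.0
```

It resists at about 18 N, so it's locked. I'll relax, open evenly and withdraw along the stand.

>>> jog_arm(
  targets=[
    {"turn":[0,0,0],"slide":[-0.5,-1.3,2.4],"claw":20},
    {"turn":[0,0,0],"slide":[0,0,0],"claw":60},
    {"turn":[0,0,0],"slide":[0,0,0],"claw":80},
    {"turn":[0,0,0],"slide":[0,0,0],"claw":80},
    {"turn":[0,0,0],"slide":[0,0,0],"claw":80},
  ],
)

```text
t: 11.3
eef_pos: [520.3, -47.2, 309.6]
tcp_rot: [2.622, -0.002, 2.807]
ft_force: [-0.1, -0.1, 0.7]
opening: 0.678
grip_force: 0.0
```

>>> jog_arm(
  targets=[
    {"turn":[0,0,0],"slide":[-3.4,-9.4,17.3],"claw":80},
    {"turn":[0,0,0],"slide":[-5,-14,26],"claw":80},
    {"turn":[0,0,0],"slide":[-7,-19,35],"claw":80},
    {"turn":[0,0,0],"slide":[-7,-19,35],"claw":80},
    {"turn":[0,0,0],"slide":[0,0,0],"claw":80},
  ],
)

```text
t: 11.92
eef_pos: [498.0, -109.8, 424.8]
tcp_rot: [2.623, 0.002, 2.805]
ft_force: [-0.2, 0.5, -0.3]
opening: 0.8
grip_force: 0.0
```

Run:
```python
from h import *
np.set_printoptions(precision=2,suppress=True)
s=state();print(s['eef_pos'],s['ft_force'],s['t'])
a=snap('scene','s6.png');b=snap('side','d6.png')
cv2.imwrite('pics/m6.png',np.hstack([cv2.resize(c['frame'][y:y+220,x:x+150],(400,586),interpolation=2) for c,x,y in((a,160,60),(b,190,60))]))
```

```text
[ 498.05 -109.84  424.78] [-0.16  0.49 -0.25] 11.925
```

View pics/m6.png

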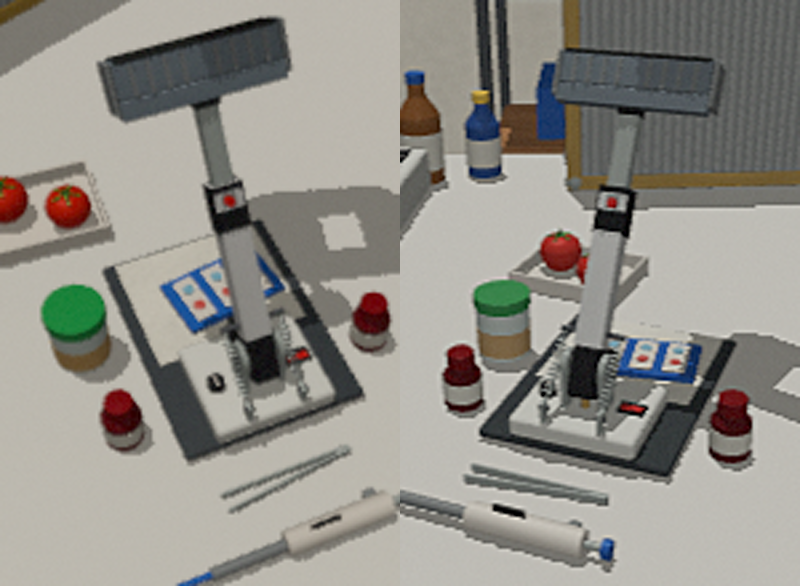

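The picture shows the stand raised and the head out. The red button is through its hole at (230,201) left and (612,203) right. The robot is clear and everything else is in place.

```bash
python3 -c "
from cell import *
print(job_done())"
```

```text
the job is handed in; nothing more can be done
None
```

The job is handed in: the lamp's stand is raised against its stop, its head is drawn out and locked (red button out, about 18 N resistance to a push back in), the gripper is clear, and nothing else on the desk looks moved.

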